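# Put the lids back on the bead bowls and boxes

## Robot

A 6-joint arm with a two-finger parallel gripper is mounted at the origin on the work surface. World frame = base frame: x ahead of the robot, y to its left, z up, the work surface at z = 0. Lengths are in m, angles in rad, forces in N, time in s.
With the tool pointing down it reaches from about 0.35 to 0.975 m from the base axis. Payload 4.9 kg.
Tool frame: the origin (TCP) lies at the very end of the fingers, on their centre line; the grasp point (between the pads) lies 19 mm behind it; z points along the fingers, x is the direction in which the jaws open and shut, and the axes are right-handed (so a half turn about z gives the same grasp; the last joint's range is limited). The gripper opens to 85 mm and grips with 20 to 120 N. Pads are 22 mm wide; open, the fingers measure 114 mm over their backs; the gripper's body (76 mm by 85 mm) begins 54 mm behind the grasp point. The pads swing forward as they close: fully open they stand 13 mm farther back than shut.
Start: joints at [-1.4, 0.053, 1.613, -0, 1.476, -0.119], TCP at [0.179, -0.599, 0.231] pointing down, gripper open.
Joint ranges: [-3.01, 3.01], [-1.01, 2.22], [0.06, 2.58], [-1.02, 4.17], [0.09, 2.62], [-3.14, 3.14]. Speed limits (rad/s): [2.57, 2.57, 3.14, 3.14, 3.14, 3.14].

## Interface

Orientations are given as a rotation vector (axis times angle).
In Python, from station import ctrl, get_image, calibration, job gives the robot as it stands.
- The arm moves only by the tool jog_arm, never from a script. Its argument "deltas" is a list of rows, each a list of 3 entries, a list of its own where there are three numbers: the turn, a rotation vector about the tool's x, y, z in degrees, then the shift along the tool's x, y, z in m, then the finger opening in m, from 0 to 0.0854. In form: [[[ax, ay, az], [tx, ty, tz], gripper], ...]. A call has 1 to 12 rows; each row is the pose to reach, as a shift and turn from the pose commanded when the call began, along the tool's axes at that moment; what a row does not reach only later rows make up. A row lasts 1/12 s, in which the tool goes at most 41.7 mm and 7.16 degrees, less where a joint would pass 70% of its speed; a pose out of reach is approached as far as the arm can. A call with a gripper value outside its range is refused whole. The fingers move at their own pace and stop on an object; "squeeze" is the grip in N (left out, the last holds). Time passes only in rows, so rows that repeat a pose let the fingers close. It gives the time, the measured TCP pose, the force and the opening at its end, in the units of the state.
- ctrl.get_obs(): the state, without advancing time (a new reading comes with each control period).
- get_image(name): name is "scene" or "top"; returns the picture (420x560x3 uint8, red, green, blue); there is no depth.
- calibration(name): a dict with "mtx" (3x3 intrinsics, pixels), "origin" and "rotation" of the camera in the world. Camera axes: x right, y up, looking along -z (the intrinsics and any distortion apply to the point x, -y, -z); pixel columns grow to the right and rows downward; lengths in m; the calibration is good to about 2 mm. A picture is of the moment at which its call begins. calibration takes no time and is no camera call.
- job.finish_job(): hands the job in, once; it reports no verdict.
The state is a dict: "t": time; "q": joint angles; "dq": joint speeds; "effort": joint torques, N m; "tool_pos": TCP position; "tool_rot": TCP orientation; "contact_force": force on the tool from outside, world axes, zero at the start; "wrist_torque": the same for the moment, N m; "opening": finger opening in m.
Only numpy, scipy, OpenCV 4.12 (cv2) and the standard library are available. Lean on these libraries where they do the work, as an engineer would, in place of code of your own. Each camera call takes 0.05 s, during which the arm holds its last target.

## Task

Close up the bead table: put each of the four wooden lids on the bead bowl or box it belongs to by shape and size, lying flat and centred with its plug inside the rim, square with the sides on the two boxes. Set the lids down rather than dropping them, and do not tip the bowls and boxes or shove them about. Leave the thread spool and the tape roll where they stand.

Things in the scene. Friction and masses are not known exactly. Their poses are not given: they have to be found in the camera images.
- large_round_lid: Lid of the large bowl: pale wooden disc 106 mm across, round plug 72 mm across below, upright round darker wooden grip 20 mm across in the middle. Lies plug down on the table at the start. Origin: centre of the plug's underside; z up through the grip. From the origin up: plug 0 to 8 mm, plate 8 to 14 mm, grip 14 to 48 mm. Weighs 35 to 125 g.
- small_round_lid: Lid of the small bowl: pale wooden disc 74 mm across, round plug 40 mm across below, upright round darker wooden grip 20 mm across in the middle. Lies plug down on the table at the start. Origin: centre of the plug's underside; z up through the grip. From the origin up: plug 0 to 8 mm, plate 8 to 14 mm, grip 14 to 48 mm. Weighs 35 to 125 g.
- square_lid: Lid of the square box: pale wooden plate 80 x 80 mm, plug 44 x 44 mm below, upright block grip in the middle, 36 mm along the lid's x and 18 mm along its y. Lies plug down on the table at the start. Origin: centre of the plug's underside; z up through the grip. From the origin up: plug 0 to 8 mm, plate 8 to 14 mm, grip 14 to 48 mm. Weighs 35 to 125 g.
- oblong_lid: Lid of the oblong box: pale wooden plate 106 mm along its x and 66 mm along its y, plug 70 x 30 mm below, upright block grip in the middle, 36 mm along x and 18 mm along y. Lies plug down on the table at the start. Origin: centre of the plug's underside; z up through the grip. From the origin up: plug 0 to 8 mm, plate 8 to 14 mm, grip 14 to 48 mm. Weighs 35 to 125 g.
- large_bowl: Large round wooden bowl of beads, 96 mm across the rim, mouth 88 mm. Open at the top, 45 mm high, beads inside up to about 28 mm, stands loose, 330 to 610 g. Origin: centre of the underside; z up. A closed lid's plate rests on the rim with its plug inside, so that its origin is then 37 mm above this origin.
- small_bowl: Small round wooden bowl of beads, 64 mm across the rim, mouth 56 mm. Open at the top, 45 mm high, beads inside up to about 28 mm, stands loose, 330 to 610 g. Origin: centre of the underside; z up. A closed lid's plate rests on the rim with its plug inside, so that its origin is then 37 mm above this origin.
- square_box: Square wooden box of beads, 70 x 70 mm outside, 60 x 60 mm inside, sides along its x and y. Open at the top, 45 mm high, beads inside up to about 28 mm, stands loose, 330 to 610 g. Origin: centre of the underside; z up. A closed lid's plate rests on the rim with its plug inside, so that its origin is then 37 mm above this origin.
- oblong_box: Oblong wooden box of beads, 96 mm along its x and 56 mm along its y outside, 86 x 46 mm inside. Open at the top, 45 mm high, beads inside up to about 28 mm, stands loose, 330 to 610 g. Origin: centre of the underside; z up. A closed lid's plate rests on the rim with its plug inside, so that its origin is then 37 mm above this origin.
- spool: Bystander: standing spool of dark red thread, 36 mm across, 58 mm high. Origin: centre of the underside.
- tape_roll: Bystander: roll of brown tape lying flat, 90 mm across, hole 74 mm, 48 mm high. Origin: centre of the underside.
Mind the look-alikes: they are no part of the job. Leave any blue or red look-alike of the oblong_lid alone.

How it is judged:
At the end, for the whole second after the job is handed in: Each lid at rest on its own container: centres within 12 mm, origin 33-41 mm above the container's, both tilted under 0.06 rad; square lid within 0.2 rad of any quarter turn, oblong lid within 0.2 rad either way round. Containers moved under 40 mm; spool, tape under 30 mm and upright (horizontal distance between large_round_lid and large_bowl below 0.012 m and z of large_round_lid in the frame of large_bowl between 0.033 and 0.041 m and angle between each of large_round_lid, large_bowl, small_round_lid, small_bowl, square_lid, square_box, oblong_lid, oblong_box's own z axis and vertical below 0.06 rad and linear speed of each of large_round_lid, large_bowl, small_round_lid, small_bowl, square_lid, square_box, oblong_lid, oblong_box below 0.02 m/s and horizontal distance between small_round_lid and small_bowl below 0.012 m and z of small_round_lid in the frame of small_bowl between 0.033 and 0.041 m and horizontal distance between square_lid and square_box below 0.012 m and z of square_lid in the frame of square_box between 0.033 and 0.041 m and horizontal distance between oblong_lid and oblong_box below 0.012 m and z of oblong_lid in the frame of oblong_box between 0.033 and 0.041 m and (angle between the x axis of square_lid and the x axis of square_box, either way round below 0.2 rad or angle between the x axis of square_lid and the y axis of square_box, either way round below 0.2 rad) and angle between the x axis of oblong_lid and the x axis of oblong_box, either way round below 0.2 rad and distance of each of large_bowl, small_bowl, square_box, oblong_box from where it was at the start of the episode below 0.04 m and distance of each of spool, tape_roll from where it was at the start of the episode below 0.03 m and angle between each of spool, tape_roll's own z axis and vertical below 0.1 rad); the robot touches nothing.
It fails at once if a bead bowl or box is tipped (angle between any of large_bowl, small_bowl, square_box, oblong_box's own z axis and vertical above 0.35 rad).
It fails at once if a bead bowl or box is shoved more than 40 mm from its place (distance of any of large_bowl, small_bowl, square_box, oblong_box from where it was at the start of the episode above 0.04 m).
It fails at once if the thread spool or tape roll is moved more than 30 mm or tipped (distance of any of spool, tape_roll from where it was at the start of the episode above 0.03 m or angle between any of spool, tape_roll's own z axis and vertical above 0.35 rad).
It fails at once if a lid is dropped: falls free of the fingers faster than 0.7 m/s (some 25 mm of fall) ((linear speed of large_round_lid above 0.7 m/s and contact force between the fingers and large_round_lid below 0.05 N) or (linear speed of small_round_lid above 0.7 m/s and contact force between the fingers and small_round_lid below 0.05 N) or (linear speed of square_lid above 0.7 m/s and contact force between the fingers and square_lid below 0.05 N) or (linear speed of oblong_lid above 0.7 m/s and contact force between the fingers and oblong_lid below 0.05 N)).
It also fails if it takes over 118 s, if anything falls off the work surface, if the arm or the gripper's body presses on something with over 40 N, if the wrist force passes 120 N, or if a joint passes its speed limit or range.

## Working session

There is one attempt and no reset: what is moved stays moved. The work goes in short steps, Python scripts to look and compute and a tool call to move; the robot and the scene stay as the last step left them, time stands still between calls to the robot, and variables do not carry over. Pictures are saved under pics/ and viewed, and the job is handed in when it is done.

Besides the shell and the picture viewer there is one more tool, called after "Call:" in YAML: its name, and indented under it one key for each argument. jog_arm: Moves the arm, as the interface text tells. Its arguments: {"type":"object","properties":{"deltas":{"type":"array","items":{"type":"array"}},"squeeze":{"type":"number"}},"required":["deltas"]}

```bash
ls; mkdir -p pics; python3 - <<'E'
from station import ctrl,get_image,calibration,job
import cv2
for n in("scene","top"):
    im=get_image(n); cv2.imwrite(f"pics/{n}0.png",im[:,:,::-1])
    c=calibration(n); print(n,c)
print(ctrl.get_obs())
E
```

```text
pics
scene {'mtx': array([[512.56814382,   0.        , 272.66661301],
       [  0.        , 512.56814382, 204.61325564],
       [  0.        ,   0.        ,   1.        ]]), 'origin': array([1.44966812, 0.08233681, 1.12416729]), 'rotation': array([0.55237306, 0.60516204, 1.59490907])}
top {'mtx': array([[409.79045873,   0.        , 282.14393956],
       [  0.        , 409.79045873, 210.71658357],
       [  0.        ,   0.        ,   1.        ]]), 'origin': array([0.33048469, 0.01476334, 1.02884509]), 'rotation': array([ 0.12790613, -0.13003941, -1.54085924])}
{'t': 0.1, 'q': array([-1.39999123e+00,  5.33078104e-02,  1.61416167e+00, -2.91934782e-05,
        1.47604266e+00, -1.19005922e-01]), 'dq': array([ 1.01559753e-03, -1.29492986e-03, -3.19676496e-03,  9.66388463e-05,
        8.16923147e-04,  3.62136721e-04]), 'effort': array([ 1.19105338e-03, -3.94900954e+01, -3.71360600e+01,  1.51418899e-06,
        3.93377995e-03, -2.95636262e-07]), 'tool_pos': array([ 0.17849694, -0.59836533,  0.23017249]), 'tool_rot': array([-2.51789271e+00,  1.87660479e+00,  2.21701674e-03]), 'contact_force': array([-0.34959765,  0.31896985, -0.18082916]), 'wrist_torque': array([-0.01574976, -0.02820879, -0.03549244]), 'opening': 0.08516971236286641}
```

View pics/top0.png

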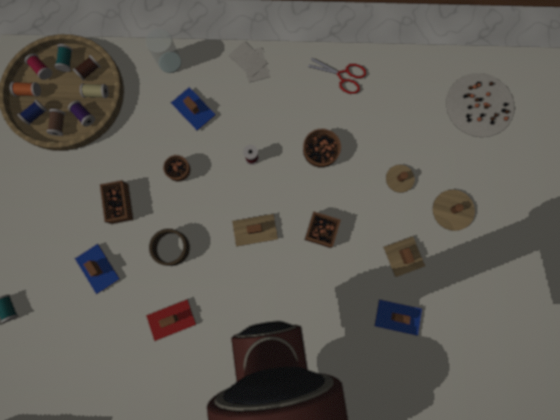

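View pics/scene0.png

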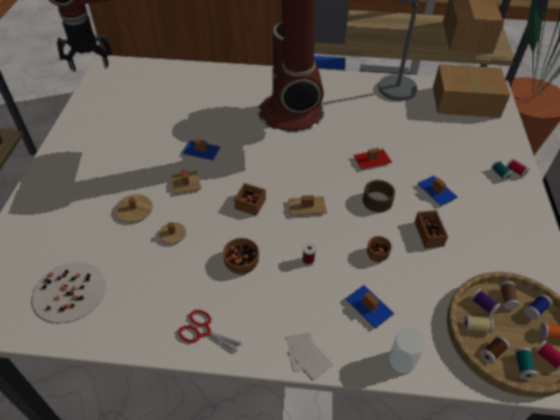

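```bash
cat > h.py <<'E'
import numpy as np,cv2
from scipy.spatial.transform import Rotation as R
from station import ctrl,get_image,calibration,job
def ray(n,u,v):
    c=calibration(n);K=c['mtx']
    d=np.array([(u-K[0,2])/K[0,0],-(v-K[1,2])/K[1,1],-1.]);return c['origin'],R.from_rotvec(c['rotation']).apply(d)
def pt(n,u,v,z):
    o,d=ray(n,u,v);return o+d*(z-o[2])/d[2]
def proj(n,p):
    c=calibration(n);K=c['mtx'];q=R.from_rotvec(c['rotation']).inv().apply(np.atleast_2d(p)-c['origin'])
    return np.c_[K[0,0]*q[:,0]/-q[:,2]+K[0,2],-K[1,1]*q[:,1]/-q[:,2]+K[1,2]]
def crop(im,x0,y0,x1,y1,s,f,gain=1.8,grid=10):
    c=cv2.resize(im[y0:y1,x0:x1],None,fx=s,fy=s,interpolation=cv2.INTER_CUBIC)
    c=np.clip(c.astype(float)*gain,0,255).astype(np.uint8)[:,:,::-1].copy()
    for x in range(x0-x0%grid+grid,x1,grid):
        cv2.line(c,((x-x0)*s,0),((x-x0)*s,6),(0,0,255),1);cv2.putText(c,str(x),((x-x0)*s-8,18),0,.35,(0,0,255),1)
    for y in range(y0-y0%grid+grid,y1,grid):
        cv2.line(c,(0,(y-y0)*s),(6,(y-y0)*s),(0,0,255),1);cv2.putText(c,str(y),(8,(y-y0)*s+4),0,.35,(0,0,255),1)
    cv2.imwrite(f,c)
E
python3 - <<'E'
from h import *
im=cv2.imread('pics/top0.png')[:,:,::-1]
crop(im,220,120,360,250,5,'pics/c1.png')
crop(im,370,150,490,290,4,'pics/c2.png')
crop(im,90,140,220,270,4,'pics/c3.png')
E
```

```text
(no output)
```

View pics/c1.png

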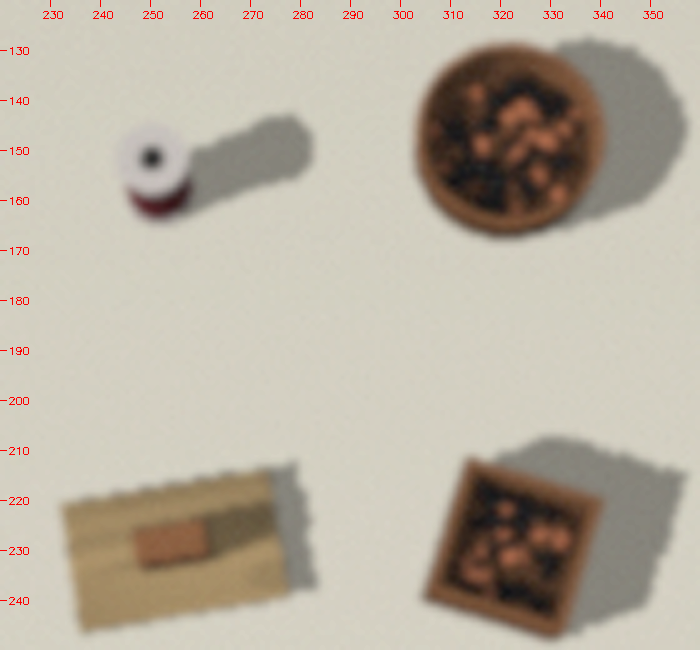

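View pics/c2.png

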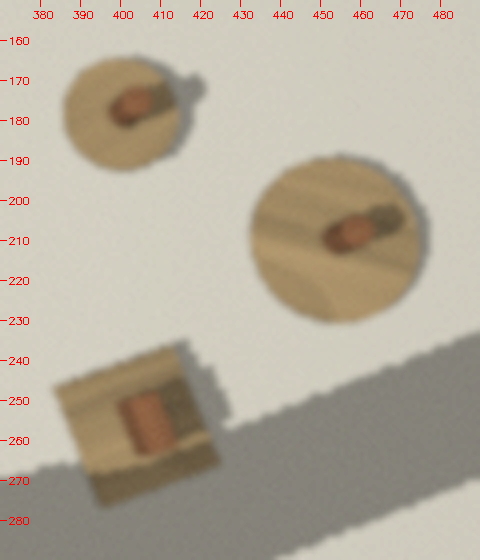

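View pics/c3.png

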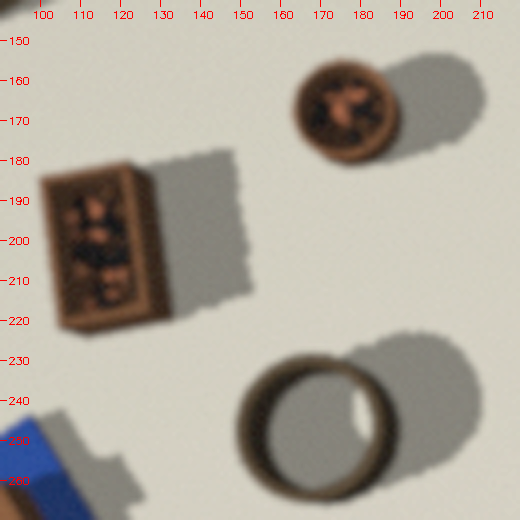

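```bash
cat > m.py <<'E'
from h import *
def circ(x,y,r,z): 
    a=np.linspace(0,2*np.pi,61);return np.c_[x+r*np.cos(a),y+r*np.sin(a),0*a+z]
def rect(x,y,yaw,a,b,z):
    p=np.array([[a,b],[a,-b],[-a,-b],[-a,b],[a,b]])/2;c,s=np.cos(yaw),np.sin(yaw)
    return np.c_[x+p[:,0]*c-p[:,1]*s,y+p[:,0]*s+p[:,1]*c,0*p[:,0]+z]
def draw(P,n,im,s=3):
    c=cv2.resize(im,None,fx=s,fy=s,interpolation=cv2.INTER_CUBIC)
    c=np.clip(c.astype(float)*1.8,0,255).astype(np.uint8)[:,:,::-1].copy()
    def L(p,col=(0,255,0)): cv2.polylines(c,[np.round((proj(n,p)+.5)*s-.5).astype(int)],False,col,1)
    for k,v in P.items():
        x,y=v[0],v[1]
        if k=='ll': L(circ(x,y,.053,.014));L(circ(x,y,.01,.048),(255,0,0))
        if k=='sl': L(circ(x,y,.037,.014));L(circ(x,y,.01,.048),(255,0,0))
        if k=='ql': L(rect(x,y,v[2],.08,.08,.014));L(rect(x,y,v[2],.036,.018,.048),(255,0,0))
        if k=='ol': L(rect(x,y,v[2],.106,.066,.014));L(rect(x,y,v[2],.036,.018,.048),(255,0,0))
        if k=='lb': L(circ(x,y,.048,.045));L(circ(x,y,.044,.045))
        if k=='sb': L(circ(x,y,.032,.045));L(circ(x,y,.028,.045))
        if k=='qb': L(rect(x,y,v[2],.07,.07,.045));L(rect(x,y,v[2],.06,.06,.045))
        if k=='ob': L(rect(x,y,v[2],.096,.056,.045));L(rect(x,y,v[2],.086,.046,.045))
        if k=='tape': L(circ(x,y,.045,.048))
        if k=='spool': L(circ(x,y,.018,.058))
    return c
E
python3 - <<'E'
from m import *
def quad(c,z,lng):
    p=np.array([pt('top',u-.0,v,z)[:2] for u,v in c]);m=p.mean(0)
    e=(p[1]-p[0]+p[2]-p[3])/2; f=(p[2]-p[1]+p[3]-p[0])/2
    print('sides',np.linalg.norm(e),np.linalg.norm(f))
    g=e if lng else f
    return [*m,np.arctan2(g[1],g[0])]
P={}
P['ol']=quad([(232.5,220.5),(274,213.5),(278.5,239),(236,246.5)],.014,1)
P['ql']=quad([(383,246.5),(414.5,236),(424.5,266),(395,277)],.014,0)
P['qb']=quad([(313.5,211.5),(340.5,219.5),(331,247.5),(304.5,240)],.045,0)
P['ob']=quad([(100,184),(123,181),(128,218),(105,222)],.045,0)
P['sl']=pt('top',400.5,178,.014)[:2]
P['ll']=pt('top',453.5,209.5,.014)[:2]
P['lb']=pt('top',322,147,.045)[:2]
P['sb']=pt('top',176,167,.045)[:2]
P['tape']=pt('top',168,246,.048)[:2]
P['spool']=pt('top',250,152,.058)[:2]
for k in P: print(k,np.round(P[k],4).tolist())
import pickle;pickle.dump({k:[float(a) for a in v] for k,v in P.items()},open('P.pkl','wb'))
a=draw(P,'top',cv2.imread('pics/top0.png')[:,:,::-1])
b=draw(P,'scene',cv2.imread('pics/scene0.png')[:,:,::-1])
cv2.imwrite('pics/o1.png',a[330:880,250:1050]);cv2.imwrite('pics/o1b.png',a[330:880,680:1480]);cv2.imwrite('pics/o2.png',b[400:850,300:1100]);cv2.imwrite('pics/o3.png',b[400:850,800:1450])
E
```

```text
sides 0.10595753433601635 0.06538245522150307
sides 0.08106752095835547 0.07792267452155513
sides 0.06705036593760538 0.07257674600946092
sides 0.05613178177150459 0.09490235221363687
ol [0.4494, 0.0812, -1.3723]
ql [0.3933, -0.2886, -2.809]
qb [0.4506, -0.0828, 2.8383]
ob [0.5071, 0.4263, -2.9202]
sl [0.5917, -0.2836]
ll [0.5138, -0.4152]
lb [0.6582, -0.0799]
sb [0.5969, 0.2811]
tape [0.401, 0.286]
spool [0.6362, 0.0984]
```

View pics/o1.png

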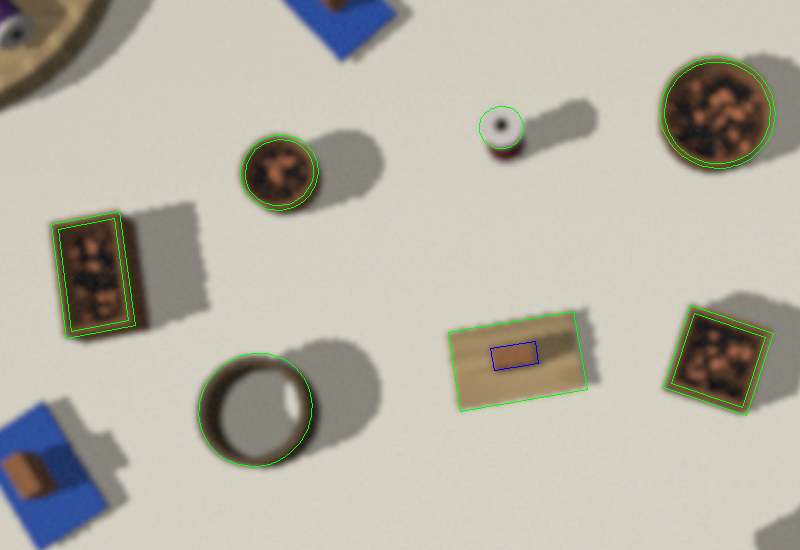

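View pics/o1b.png

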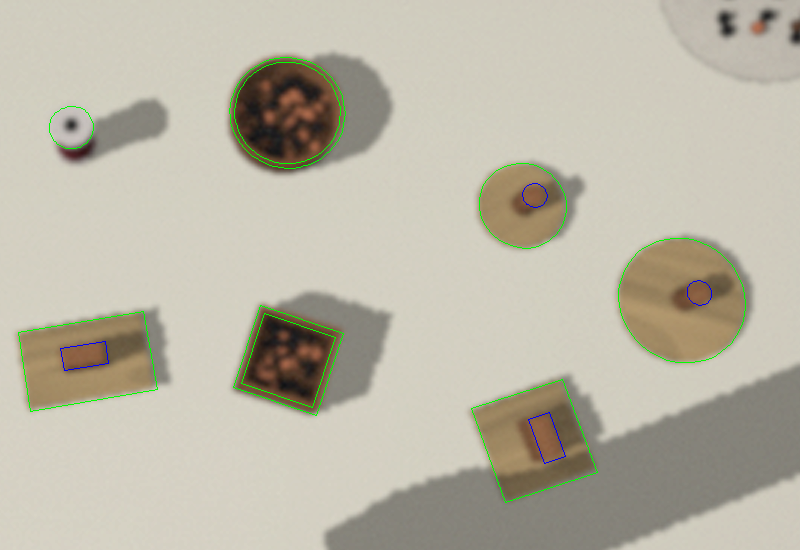

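View pics/o2.png

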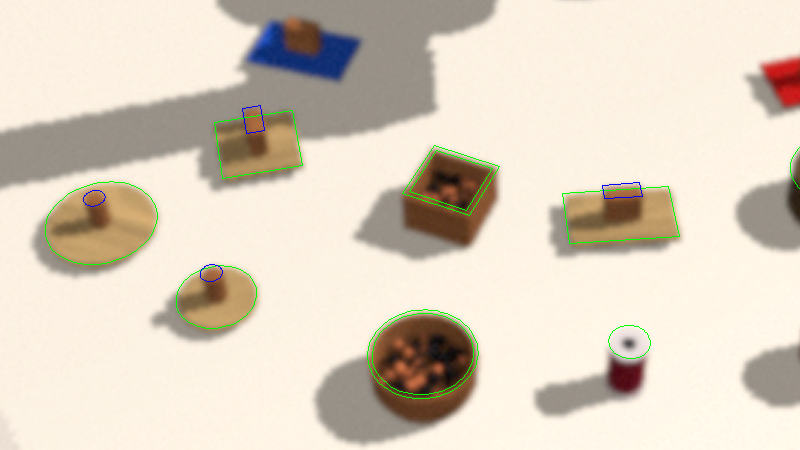

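View pics/o3.png

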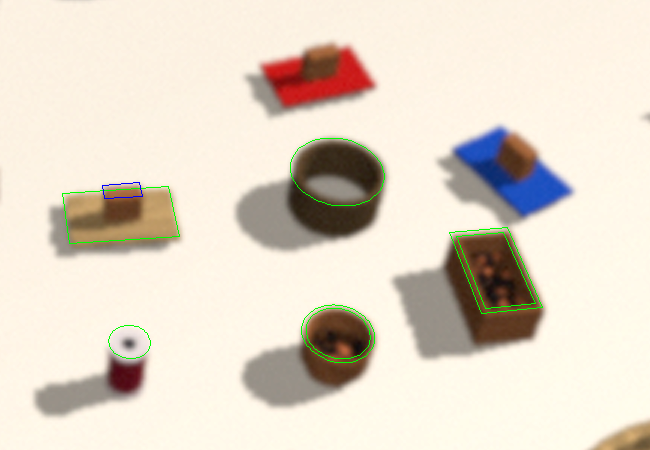

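Lid candidates in the top view: the oblong lid could be the pale one (255,230), blue (193,108), blue (98,268), blue (398,317) or red (172,320). By the description it is the pale one, which the crop confirms. Square lid (404,256), small round (401,178) and large round (454,209) have no doubles. The overlay outlines fit in both views to about 2 mm.

```bash
cat > d.py <<'E'
import sys
from h import *
def delta(x,y,z,psi):
    o=ctrl.get_obs();R0=R.from_rotvec(o['tool_rot'])
    X=np.array([np.cos(psi),np.sin(psi),0]);Z=np.array([0,0,-1.]);Rt=R.from_matrix(np.c_[X,np.cross(Z,X),Z])
    t=R0.inv().apply(np.array([x,y,z])-o['tool_pos'])
    print('t',round(o['t'],2),'turn',np.degrees((R0.inv()*Rt).as_rotvec()).round(2),'shift',t.round(4),'pos',o['tool_pos'].round(4),'open',round(o['opening'],4),'F',o['contact_force'].round(1),'q6',o['q'][5].round(2),'psi',np.arctan2(R0.as_matrix()[1,0],R0.as_matrix()[0,0]).round(3))
a=[float(v) for v in sys.argv[1:]]
for i in range(0,len(a),4): delta(*a[i:i+4])
E
python3 d.py .3933 -.2886 .12 -1.238
```

```text
t 0.1 turn [-0.01  0.11 -2.46] shift [-0.2353 -0.2943  0.1107] pos [ 0.1785 -0.5984  0.2302] open 0.0852 F [-0.3  0.3 -0.2] q6 -0.12 psi -1.281
```

Call:
jog_arm:
  deltas:
    - [[0, 0.1, -2.5], [-0.235, -0.294, 0.11], 0.05]
    - [[0, 0.1, -2.5], [-0.235, -0.294, 0.11], 0.05]
    - [[0, 0.1, -2.5], [-0.235, -0.294, 0.11], 0.05]
    - [[0, 0.1, -2.5], [-0.235, -0.294, 0.11], 0.05]
    - [[0, 0.1, -2.5], [-0.235, -0.294, 0.11], 0.05]
    - [[0, 0.1, -2.5], [-0.235, -0.294, 0.11], 0.05]
    - [[0, 0.1, -2.5], [-0.235, -0.294, 0.11], 0.05]
    - [[0, 0.1, -2.5], [-0.235, -0.294, 0.11], 0.05]
    - [[0, 0.1, -2.5], [-0.235, -0.294, 0.11], 0.05]
    - [[0, 0.1, -2.5], [-0.235, -0.294, 0.11], 0.05]
    - [[0, 0.1, -2.5], [-0.235, -0.294, 0.11], 0.05]
    - [[0, 0.1, -2.5], [-0.235, -0.294, 0.11], 0.05]
  squeeze: 40

```text
t: 1.1
tool_pos: [0.3931, -0.2889, 0.1206]
tool_rot: [2.56, -1.818, 0.0]
contact_force: [-0.7, -1.3, 1.0]
opening: 0.0501
```

```bash
python3 d.py .3933 -.2886 .022 -1.238; python3 - <<'E'
from h import *
im=get_image('top');crop(im,330,180,490,300,5,'pics/t1.png')
im=get_image('scene');crop(im,100,100,260,220,5,'pics/t2.png')
E
```

```text
t 1.1 turn [ 0.06 -0.05  0.17] shift [-0.0003 -0.0004  0.0986] pos [ 0.3931 -0.2889  0.1206] open 0.0501 F [-0.7 -1.3  1. ] q6 0.45 psi -1.235
```

View pics/t2.png

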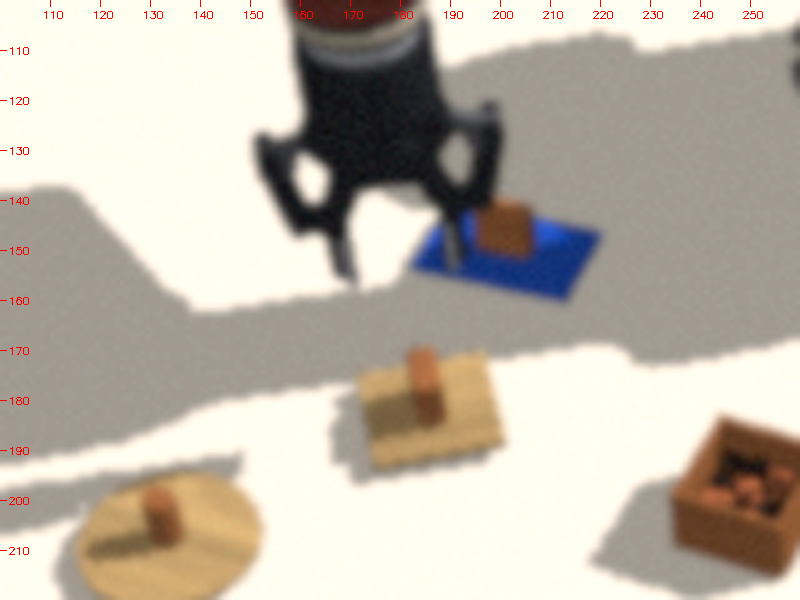

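View pics/t1.png

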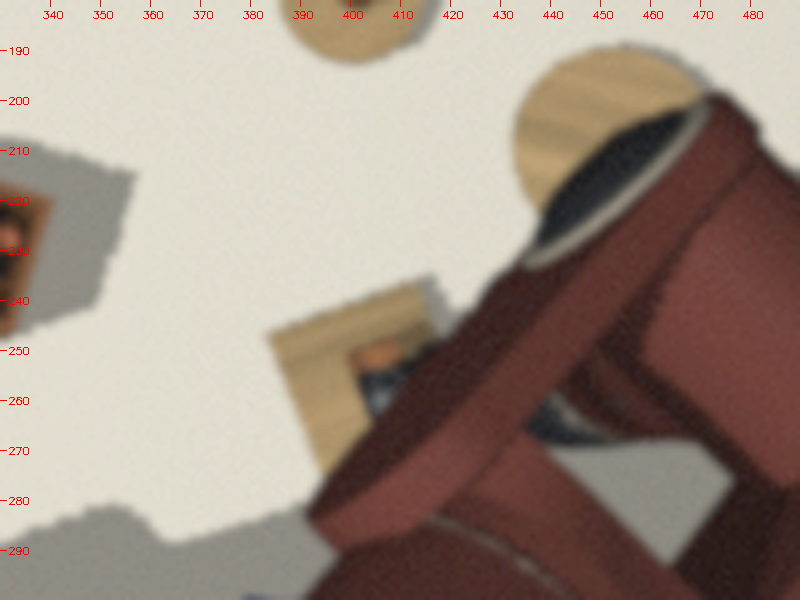

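Call:
jog_arm:
  deltas:
    - [[0, 0, 0], [0, 0, 0.03], 0.05]
    - [[0, 0, 0], [0, 0, 0.05], 0.05]
    - [[0, 0, 0], [0, 0, 0.065], 0.05]
    - [[0, 0, 0], [0, 0, 0.08], 0.05]
    - [[0, 0, 0], [0, 0, 0.09], 0.05]
    - [[0, 0, 0], [0, 0, 0.098], 0.05]
    - [[0, 0, 0], [0, 0, 0.098], 0.05]
    - [[0, 0, 0], [0, 0, 0.098], 0.01]
    - [[0, 0, 0], [0, 0, 0.098], 0.01]
    - [[0, 0, 0], [0, 0, 0.098], 0.01]
    - [[0, 0, 0], [0, 0, 0.098], 0.01]
    - [[0, 0, 0], [0, 0, 0.098], 0.01]

```text
t: 2.2
tool_pos: [0.3941, -0.2907, 0.0246]
tool_rot: [2.558, -1.821, 0.006]
contact_force: [-0.6, -0.4, 3.7]
opening: 0.0171
```

```bash
python3 d.py .3933 -.2886 .16 -1.238 .4506 -.0828 .16 -1.874; python3 - <<'E'
from h import *
print(pt('scene',180,155,.125))
im=get_image('scene');crop(im,100,100,260,220,5,'pics/t3.png')
E
```

```text
t 2.2 turn [-0.06 -0.24  0.05] shift [-1.700e-03 -1.000e-04 -1.354e-01] pos [ 0.3941 -0.2907  0.0246] open 0.0171 F [-0.6 -0.4  3.7] q6 0.45 psi -1.237
t 2.2 turn [-0.13 -0.22 36.49] shift [-0.1774 -0.1216 -0.136 ] pos [ 0.3941 -0.2907  0.0246] open 0.0171 F [-0.6 -0.4  3.7] q6 0.45 psi -1.237
[ 0.39941439 -0.28940435  0.125     ]
```

View pics/t3.png

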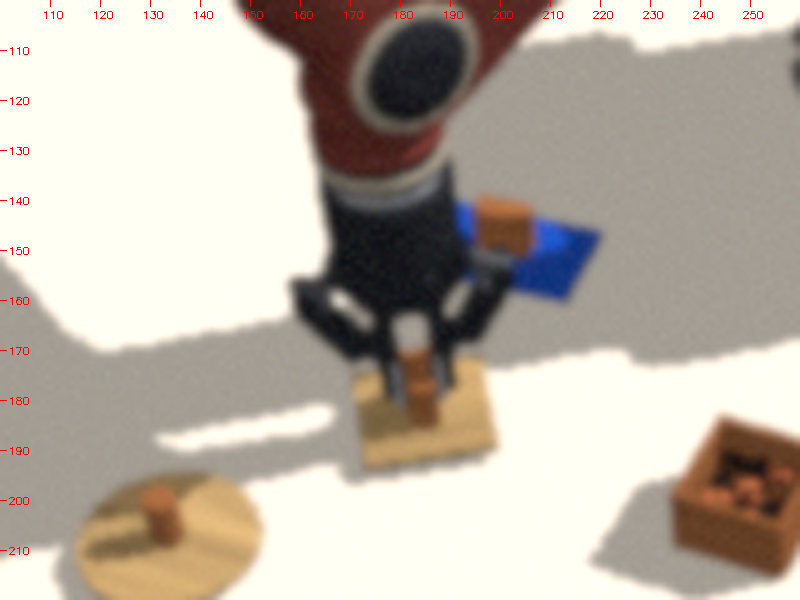

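Call:
jog_arm:
  deltas:
    - [[0, 0, 0], [0, 0, -0.005], 0.01]
    - [[0, 0, 0], [0, 0, -0.015], 0.01]
    - [[0, 0, 0], [0, 0, -0.03], 0.01]
    - [[0, 0, 0], [0, 0, -0.05], 0.01]
    - [[0, 0, 0], [0, 0, -0.075], 0.01]
    - [[0, 0, 0], [0, 0, -0.1], 0.01]
    - [[0, 0, 0], [0, 0, -0.12], 0.01]
    - [[0, 0, 0], [0, 0, -0.12], 0.01]

```text
t: 2.92
tool_pos: [0.3953, -0.2916, 0.149]
tool_rot: [2.557, -1.82, 0.016]
contact_force: [0.6, -1.1, -0.2]
opening: 0.0176
```

```bash
python3 d.py .4506 -.0828 .14 -1.874; python3 - <<'E'
from h import *
im=get_image('scene');crop(im,100,80,260,200,5,'pics/t4.png')
E
```

```text
t 2.92 turn [-0.4  -0.48 36.49] shift [-0.1793 -0.1206  0.0077] pos [ 0.3953 -0.2916  0.149 ] open 0.0176 F [ 0.6 -1.1 -0.2] q6 0.45 psi -1.237
```

View pics/t4.png

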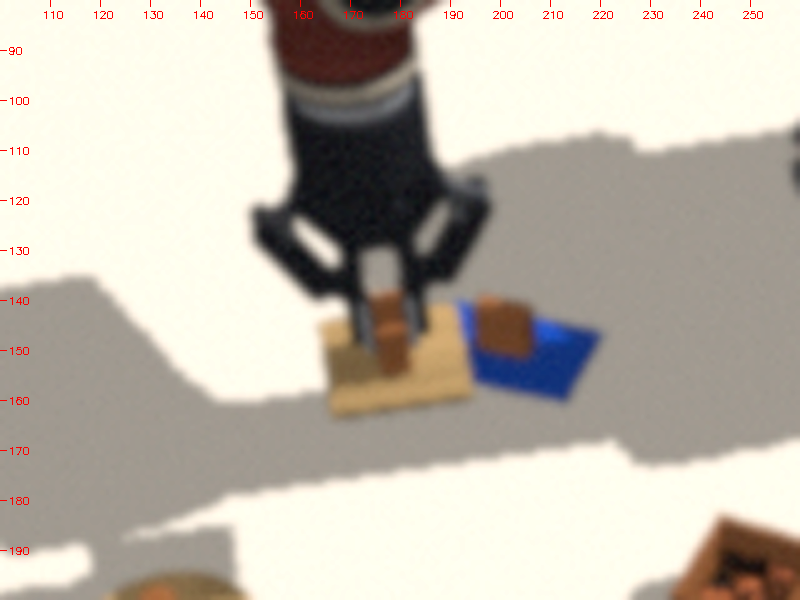

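Call:
jog_arm:
  deltas:
    - [[0, 0, 5], [-0.025, -0.017, 0], 0.01]
    - [[0, 0, 10], [-0.05, -0.034, 0], 0.01]
    - [[0, 0, 16], [-0.08, -0.054, 0], 0.01]
    - [[0, 0, 22], [-0.11, -0.074, 0], 0.01]
    - [[0, 0, 28], [-0.14, -0.094, 0], 0.01]
    - [[0, 0, 33], [-0.165, -0.11, 0], 0.01]
    - [[0, 0, 36.5], [-0.179, -0.12, 0], 0.01]
    - [[0, 0, 36.5], [-0.179, -0.12, 0], 0.01]
    - [[0, 0, 36.5], [-0.179, -0.12, 0], 0.01]
    - [[0, 0, 36.5], [-0.179, -0.12, 0], 0.01]

```text
t: 3.8
tool_pos: [0.4472, -0.0815, 0.1419]
tool_rot: [1.86, -2.529, 0.0]
contact_force: [0.7, -0.2, -1.1]
opening: 0.0174
```

```bash
python3 d.py .4506 -.0828 .085 -1.874; python3 - <<'E'
from h import *
im=get_image('scene');crop(im,180,80,340,230,4,'pics/t5.png')
im=get_image('top');crop(im,240,180,400,300,5,'pics/t6.png')
E
```

```text
t 3.8 turn [ 0.06 -0.11  0.02] shift [ 0.0002 -0.0037  0.0569] pos [ 0.4472 -0.0815  0.1419] open 0.0174 F [ 0.7 -0.2 -1.1] q6 1.53 psi -1.874
```

View pics/t5.png

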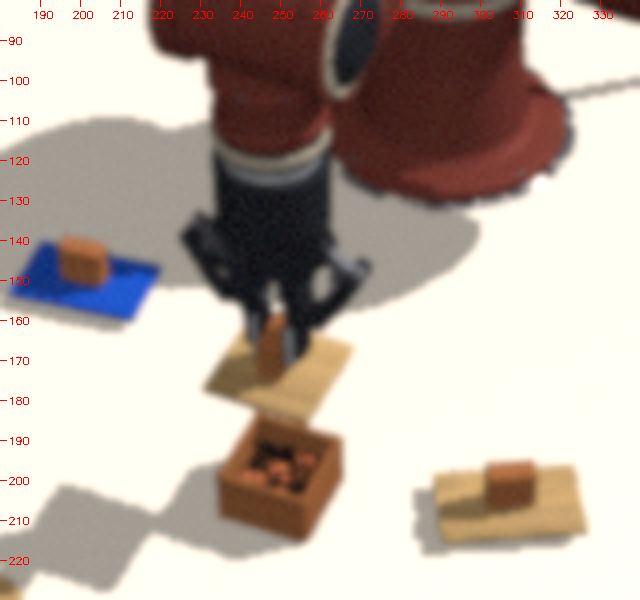

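View pics/t6.png

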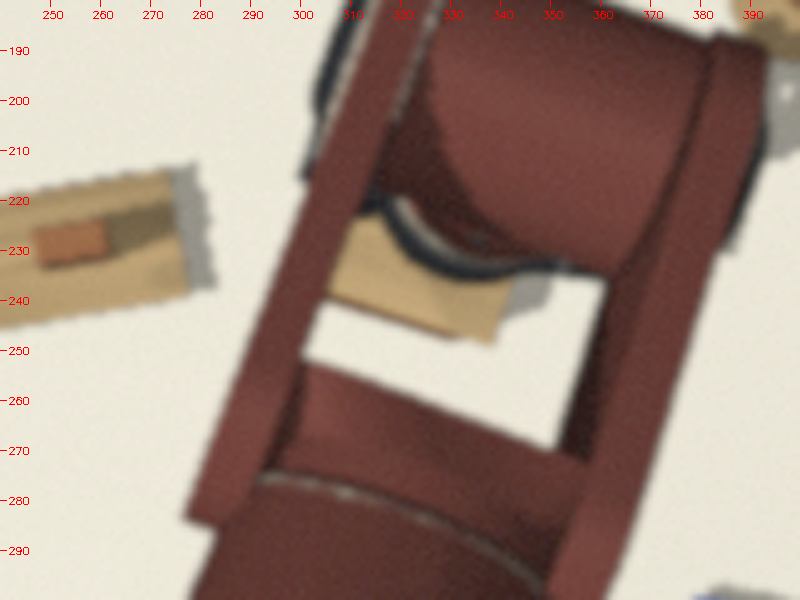

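Call:
jog_arm:
  deltas:
    - [[0, 0, 0], [0, -0.004, 0.015], 0.01]
    - [[0, 0, 0], [0, -0.004, 0.03], 0.01]
    - [[0, 0, 0], [0, -0.004, 0.043], 0.01]
    - [[0, 0, 0], [0, -0.004, 0.053], 0.01]
    - [[0, 0, 0], [0, -0.004, 0.063], 0.01]
    - [[0, 0, 0], [0, -0.004, 0.07], 0.01]
    - [[0, 0, 0], [0, -0.004, 0.075], 0.01]
    - [[0, 0, 0], [0, -0.004, 0.078], 0.01]
    - [[0, 0, 0], [0, -0.004, 0.078], 0.01]

```text
t: 4.65
tool_pos: [0.4516, -0.0826, 0.0645]
tool_rot: [1.859, -2.531, 0.002]
contact_force: [0.5, 0.3, 0.3]
opening: 0.0174
```

```bash
python3 d.py .4506 -.0828 .062 -1.874; python3 - <<'E'
from h import *
im=get_image('scene');crop(im,180,80,340,230,4,'pics/t7.png')
E
```

```text
t 4.65 turn [-0.01 -0.08 -0.03] shift [0.0005 0.0009 0.0025] pos [ 0.4516 -0.0826  0.0645] open 0.0174 F [0.5 0.3 0.3] q6 1.53 psi -1.874
```

View pics/t7.png

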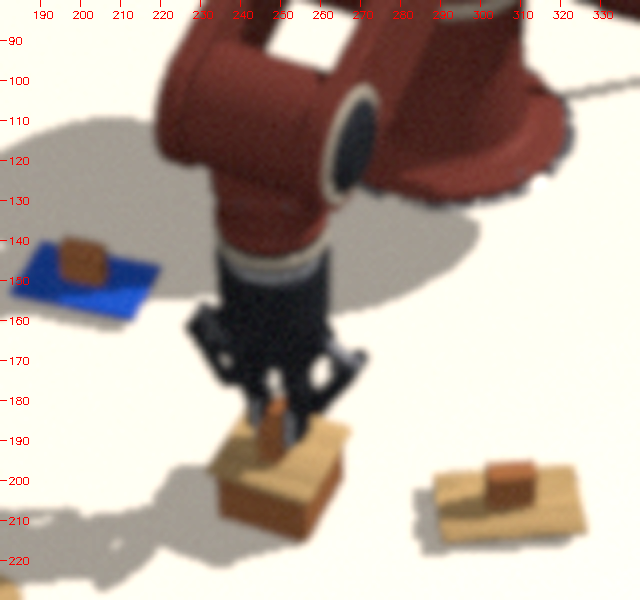

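Call:
jog_arm:
  deltas:
    - [[0, 0, 0], [0, 0.0005, 0.002], 0.01]
    - [[0, 0, 0], [0, 0.0005, 0.003], 0.01]
    - [[0, 0, 0], [0, 0.0005, 0.003], 0.01]
    - [[0, 0, 0], [0, 0.0005, 0.003], 0.045]
    - [[0, 0, 0], [0, 0.0005, 0.003], 0.045]
    - [[0, 0, 0], [0, 0.0005, 0.003], 0.045]
    - [[0, 0, 0], [0, 0.0005, 0.003], 0.045]
    - [[0, 0, 0], [0, 0.0005, -0.01], 0.045]
    - [[0, 0, 0], [0, 0.0005, -0.035], 0.045]
    - [[0, 0, 0], [0, 0.0005, -0.07], 0.045]
    - [[0, 0, 0], [0, 0.0005, -0.09], 0.045]
    - [[0, 0, 0], [0, 0.0005, -0.09], 0.045]

```text
t: 5.7
tool_pos: [0.4546, -0.0834, 0.1611]
tool_rot: [-1.857, 2.527, -0.016]
contact_force: [-0.5, -0.9, -0.3]
opening: 0.0449
```

```bash
python3 d.py .5138 -.4152 .12 -1.874; python3 - <<'E'
from h import *
im=get_image('scene');crop(im,180,80,340,230,4,'pics/t8.png')
E
```

```text
t 5.7 turn [-0.66 -0.1  -0.02] shift [ 0.2988 -0.1552  0.0434] pos [ 0.4546 -0.0834  0.1611] open 0.0449 F [-0.5 -0.9 -0.3] q6 1.53 psi -1.874
```

View pics/t8.png

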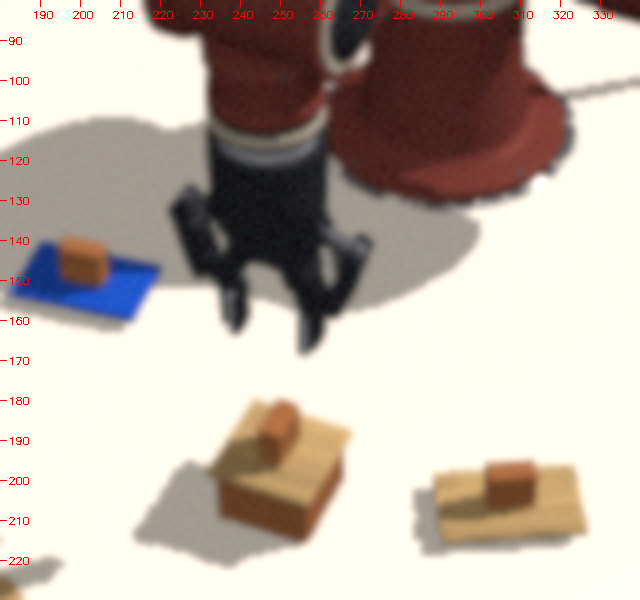

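Call:
jog_arm:
  deltas:
    - [[0, 0, 0], [0.04, -0.02, 0.005], 0.05]
    - [[0, 0, 0], [0.299, -0.155, 0.04], 0.05]
    - [[0, 0, 0], [0.299, -0.155, 0.04], 0.05]
    - [[0, 0, 0], [0.299, -0.155, 0.04], 0.05]
    - [[0, 0, 0], [0.299, -0.155, 0.04], 0.05]
    - [[0, 0, 0], [0.299, -0.155, 0.04], 0.05]
    - [[0, 0, 0], [0.299, -0.155, 0.04], 0.05]
    - [[0, 0, 0], [0.299, -0.155, 0.04], 0.05]
    - [[0, 0, 0], [0.299, -0.155, 0.04], 0.05]
    - [[0, 0, 0], [0.299, -0.155, 0.04], 0.05]
    - [[0, 0, 0], [0.299, -0.155, 0.04], 0.05]
    - [[0, 0, 0], [0.299, -0.155, 0.04], 0.05]

```text
t: 6.75
tool_pos: [0.5095, -0.4124, 0.1147]
tool_rot: [1.861, -2.531, -0.001]
contact_force: [-0.5, 0.2, -0.0]
opening: 0.05
```

```bash
python3 d.py .5138 -.4152 .022 -1.874
```

```text
t 6.75 turn [ 0.03 -0.01  0.03] shift [ 0.0014 -0.005   0.0927] pos [ 0.5095 -0.4124  0.1147] open 0.05 F [-0.5  0.2 -0. ] q6 1.08 psi -1.874
```

Call:
jog_arm:
  deltas:
    - [[0, 0, 0], [0.001, -0.005, 0.02], 0.05]
    - [[0, 0, 0], [0.001, -0.005, 0.04], 0.05]
    - [[0, 0, 0], [0.001, -0.005, 0.06], 0.05]
    - [[0, 0, 0], [0.001, -0.005, 0.075], 0.05]
    - [[0, 0, 0], [0.001, -0.005, 0.085], 0.05]
    - [[0, 0, 0], [0.001, -0.005, 0.092], 0.05]
    - [[0, 0, 0], [0.001, -0.005, 0.092], 0.05]
    - [[0, 0, 0], [0.001, -0.005, 0.092], 0.01]
    - [[0, 0, 0], [0.001, -0.005, 0.092], 0.01]
    - [[0, 0, 0], [0.001, -0.005, 0.092], 0.01]
    - [[0, 0, 0], [0.001, -0.005, 0.092], 0.01]
    - [[0, 0, 0], [0.001, -0.005, 0.092], 0.01]

```text
t: 7.75
tool_pos: [0.5153, -0.4175, 0.0253]
tool_rot: [-1.86, 2.532, -0.007]
contact_force: [0.2, -0.1, 4.9]
opening: 0.0189
```

```bash
python3 d.py .5138 -.4152 .022 -1.874; python3 - <<'E'
from h import *
im=get_image('scene');crop(im,80,110,220,250,4,'pics/t9.png')
E
```

```text
t 7.75 turn [-0.21 -0.15 -0.03] shift [-0.0018  0.0021  0.0033] pos [ 0.5153 -0.4175  0.0253] open 0.0189 F [ 0.2 -0.1  4.9] q6 1.08 psi -1.875
```

View pics/t9.png

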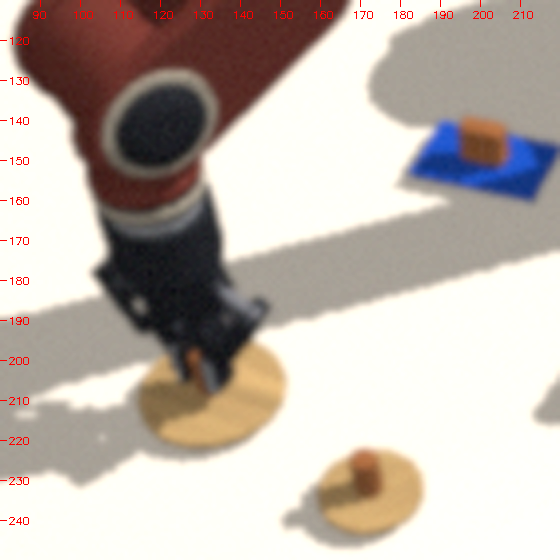

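Call:
jog_arm:
  deltas:
    - [[0, 0, 0], [0, 0, -0.005], 0.01]
    - [[0, 0, 0], [0, 0, -0.015], 0.01]
    - [[0, 0, 0], [0, 0, -0.03], 0.01]
    - [[0, 0, 0], [0, 0, -0.05], 0.01]
    - [[0, 0, 0], [0, 0, -0.075], 0.01]
    - [[0, 0, 0], [0, 0, -0.1], 0.01]
    - [[0, 0, 0], [0, 0, -0.115], 0.01]
    - [[0, 0, 0], [0, 0, -0.12], 0.01]
    - [[0, 0, 0], [0, 0, -0.12], 0.01]

```text
t: 8.55
tool_pos: [0.5151, -0.4172, 0.1461]
tool_rot: [1.86, -2.532, 0.009]
contact_force: [0.6, 0.3, 0.6]
opening: 0.0187
```

```bash
python3 d.py .6601 -.0805 .142 -1.874
```

```text
t 8.55 turn [-0.26 -0.19 -0.02] shift [-0.3647 -0.0377  0.0031] pos [ 0.5151 -0.4172  0.1461] open 0.0187 F [0.6 0.3 0.6] q6 1.08 psi -1.874
```

Call:
jog_arm:
  deltas:
    - [[0, 0, 0], [-0.02, -0.002, 0], 0.01]
    - [[0, 0, 0], [-0.055, -0.006, 0], 0.01]
    - [[0, 0, 0], [-0.095, -0.01, 0], 0.01]
    - [[0, 0, 0], [-0.135, -0.014, 0], 0.01]
    - [[0, 0, 0], [-0.175, -0.018, 0], 0.01]
    - [[0, 0, 0], [-0.215, -0.022, 0], 0.01]
    - [[0, 0, 0], [-0.255, -0.026, 0], 0.01]
    - [[0, 0, 0], [-0.29, -0.03, 0], 0.01]
    - [[0, 0, 0], [-0.32, -0.033, 0], 0.01]
    - [[0, 0, 0], [-0.345, -0.036, 0], 0.01]
    - [[0, 0, 0], [-0.36, -0.038, 0], 0.01]
    - [[0, 0, 0], [-0.365, -0.038, 0], 0.01]

```text
t: 9.55
tool_pos: [0.6594, -0.0772, 0.1411]
tool_rot: [1.862, -2.528, -0.001]
contact_force: [-0.1, 0.8, -0.3]
opening: 0.0186
```

Call:
jog_arm:
  deltas:
    - [[0, 0, 0], [0, 0, 0], 0.01]
    - [[0, 0, 0], [0, 0, 0], 0.01]
    - [[0, 0, 0], [0, 0, 0], 0.01]

```text
t: 9.8
tool_pos: [0.6591, -0.0809, 0.1427]
tool_rot: [1.857, -2.532, 0.002]
contact_force: [-0.4, 0.2, -0.6]
opening: 0.0184
```

```bash
python3 d.py .6601 -.0805 .0645 -1.874; python3 - <<'E'
from h import *
im=get_image('scene');crop(im,160,120,320,290,3,'pics/t10.png')
E
```

```text
t 9.8 turn [-0.02 -0.12 -0.12] shift [-0.0009 -0.0008  0.0782] pos [ 0.6591 -0.0809  0.1427] open 0.0184 F [-0.4  0.2 -0.6] q6 1.64 psi -1.876
```

View pics/t10.png

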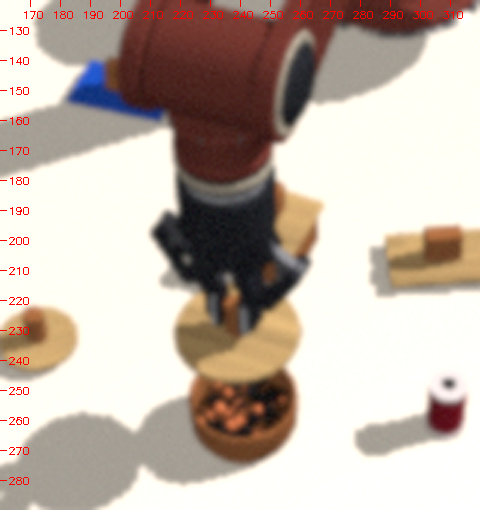

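Call:
jog_arm:
  deltas:
    - [[0, 0, 0], [-0.001, -0.001, 0.015], 0.01]
    - [[0, 0, 0], [-0.001, -0.001, 0.03], 0.01]
    - [[0, 0, 0], [-0.001, -0.001, 0.043], 0.01]
    - [[0, 0, 0], [-0.001, -0.001, 0.053], 0.01]
    - [[0, 0, 0], [-0.001, -0.001, 0.062], 0.01]
    - [[0, 0, 0], [-0.001, -0.001, 0.069], 0.01]
    - [[0, 0, 0], [-0.001, -0.001, 0.074], 0.01]
    - [[0, 0, 0], [-0.001, -0.001, 0.077], 0.01]
    - [[0, 0, 0], [-0.001, -0.001, 0.077], 0.01]

```text
t: 10.6
tool_pos: [0.6608, -0.0788, 0.0654]
tool_rot: [1.859, -2.531, 0.002]
contact_force: [0.3, -0.5, -0.6]
opening: 0.0184
```

```bash
python3 d.py .6601 -.0805 .062 -1.874; python3 - <<'E'
from h import *
im=get_image('scene');crop(im,160,120,320,290,3,'pics/t11.png')
E
```

```text
t 10.6 turn [-0.01 -0.09 -0.02] shift [0.0018 0.0001 0.0035] pos [ 0.6608 -0.0788  0.0654] open 0.0184 F [ 0.3 -0.5 -0.6] q6 1.65 psi -1.874
```

View pics/t11.png

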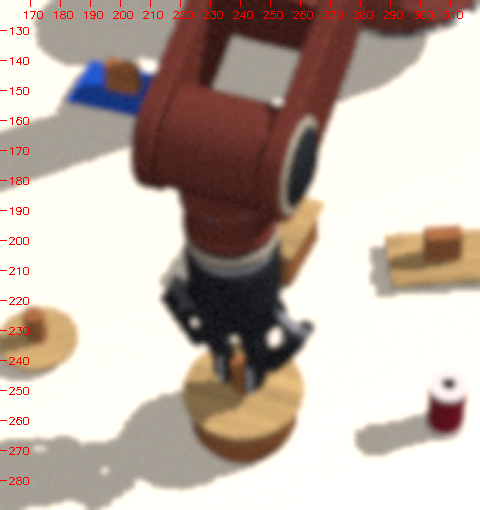

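Call:
jog_arm:
  deltas:
    - [[0, 0, 0], [0.001, 0, 0.002], 0.01]
    - [[0, 0, 0], [0.001, 0, 0.004], 0.01]
    - [[0, 0, 0], [0.001, 0, 0.004], 0.01]
    - [[0, 0, 0], [0.001, 0, 0.004], 0.045]
    - [[0, 0, 0], [0.001, 0, 0.004], 0.045]
    - [[0, 0, 0], [0.001, 0, 0.004], 0.045]
    - [[0, 0, 0], [0.001, 0, 0.004], 0.045]
    - [[0, 0, 0], [0.001, 0, -0.005], 0.045]
    - [[0, 0, 0], [0.001, 0, -0.025], 0.045]
    - [[0, 0, 0], [0.001, 0, -0.055], 0.045]
    - [[0, 0, 0], [0.001, 0, -0.075], 0.045]
    - [[0, 0, 0], [0.001, 0, -0.075], 0.045]

```text
t: 11.65
tool_pos: [0.6642, -0.0805, 0.1485]
tool_rot: [-1.856, 2.526, -0.016]
contact_force: [0.8, 0.1, 1.1]
opening: 0.045
```

```bash
python3 d.py .5917 -.2836 .12 -1.874; python3 - <<'E'
from h import *
im=get_image('scene');crop(im,160,120,320,290,3,'pics/t12.png')
E
```

```text
t 11.65 turn [-0.69 -0.03 -0.02] shift [0.2154 0.0089 0.0286] pos [ 0.6642 -0.0805  0.1485] open 0.045 F [0.8 0.1 1.1] q6 1.64 psi -1.874
```

View pics/t12.png

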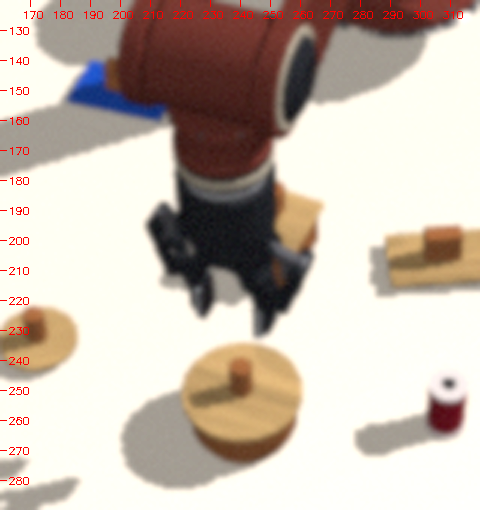

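Call:
jog_arm:
  deltas:
    - [[0, 0, 0], [0.04, 0.002, 0], 0.05]
    - [[0, 0, 0], [0.08, 0.004, 0.02], 0.05]
    - [[0, 0, 0], [0.215, 0.007, 0.025], 0.05]
    - [[0, 0, 0], [0.215, 0.007, 0.025], 0.05]
    - [[0, 0, 0], [0.215, 0.007, 0.025], 0.05]
    - [[0, 0, 0], [0.215, 0.007, 0.025], 0.05]
    - [[0, 0, 0], [0.215, 0.007, 0.025], 0.05]
    - [[0, 0, 0], [0.215, 0.007, 0.025], 0.05]
    - [[0, 0, 0], [0.215, 0.007, 0.025], 0.05]

```text
t: 12.45
tool_pos: [0.5898, -0.2816, 0.1157]
tool_rot: [1.861, -2.531, 0.0]
contact_force: [0.7, 0.3, -0.7]
opening: 0.05
```

```bash
python3 d.py .5917 -.2836 .022 -1.874
```

```text
t 12.45 turn [ 0.01 -0.03  0.02] shift [ 0.0013 -0.0024  0.0937] pos [ 0.5898 -0.2816  0.1157] open 0.05 F [ 0.7  0.3 -0.7] q6 1.31 psi -1.874
```

Call:
jog_arm:
  deltas:
    - [[0, 0, 0], [0.001, -0.002, 0.02], 0.05]
    - [[0, 0, 0], [0.001, -0.002, 0.04], 0.05]
    - [[0, 0, 0], [0.001, -0.002, 0.06], 0.05]
    - [[0, 0, 0], [0.001, -0.002, 0.075], 0.05]
    - [[0, 0, 0], [0.001, -0.002, 0.085], 0.05]
    - [[0, 0, 0], [0.001, -0.002, 0.092], 0.05]
    - [[0, 0, 0], [0.001, -0.002, 0.092], 0.05]
    - [[0, 0, 0], [0.001, -0.002, 0.092], 0.01]
    - [[0, 0, 0], [0.001, -0.002, 0.092], 0.01]
    - [[0, 0, 0], [0.001, -0.002, 0.092], 0.01]
    - [[0, 0, 0], [0.001, -0.002, 0.092], 0.01]
    - [[0, 0, 0], [0.001, -0.002, 0.092], 0.01]

```text
t: 13.45
tool_pos: [0.5924, -0.2851, 0.026]
tool_rot: [-1.859, 2.531, -0.006]
contact_force: [0.9, 0.4, 2.9]
opening: 0.0187
```

```bash
python3 d.py .5917 -.2836 .022 -1.874
```

```text
t 13.45 turn [-0.21 -0.1  -0.03] shift [-0.0013  0.0011  0.004 ] pos [ 0.5924 -0.2851  0.026 ] open 0.0187 F [0.9 0.4 2.9] q6 1.31 psi -1.875
```

Call:
jog_arm:
  deltas:
    - [[0, 0, 0], [0, 0, -0.005], 0.01]
    - [[0, 0, 0], [0, 0, -0.015], 0.01]
    - [[0, 0, 0], [0, 0, -0.03], 0.01]
    - [[0, 0, 0], [0, 0, -0.05], 0.01]
    - [[0, 0, 0], [0, 0, -0.075], 0.01]
    - [[0, 0, 0], [0, 0, -0.1], 0.01]
    - [[0, 0, 0], [0, 0, -0.115], 0.01]
    - [[0, 0, 0], [0, 0, -0.12], 0.01]
    - [[0, 0, 0], [0, 0, -0.12], 0.01]

```text
t: 14.2
tool_pos: [0.5923, -0.2851, 0.1471]
tool_rot: [-1.859, 2.531, -0.009]
contact_force: [0.3, 0.1, -1.3]
opening: 0.0188
```

```bash
python3 d.py .5969 .2811 .142 -1.874; python3 - <<'E'
from h import *
im=get_image('scene');crop(im,100,120,260,290,3,'pics/t13.png')
E
```

```text
t 14.2 turn [-0.29 -0.15 -0.03] shift [-0.5417  0.1649  0.0029] pos [ 0.5923 -0.2851  0.1471] open 0.0188 F [ 0.3  0.1 -1.3] q6 1.31 psi -1.874
```

View pics/t13.png

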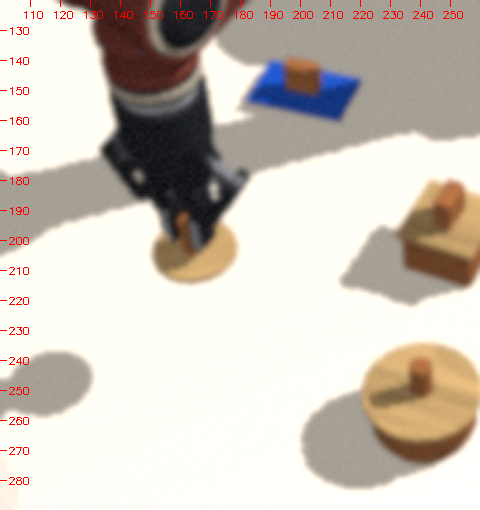

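Call:
jog_arm:
  deltas:
    - [[0, 0, 0], [-0.019, 0.006, 0], 0.01]
    - [[0, 0, 0], [-0.053, 0.016, 0], 0.01]
    - [[0, 0, 0], [-0.092, 0.028, 0], 0.01]
    - [[0, 0, 0], [-0.131, 0.04, 0], 0.01]
    - [[0, 0, 0], [-0.17, 0.052, 0], 0.01]
    - [[0, 0, 0], [-0.209, 0.063, 0], 0.01]
    - [[0, 0, 0], [-0.248, 0.075, 0], 0.01]
    - [[0, 0, 0], [-0.287, 0.087, 0], 0.01]
    - [[0, 0, 0], [-0.326, 0.099, 0], 0.01]
    - [[0, 0, 0], [-0.365, 0.11, 0], 0.01]
    - [[0, 0, 0], [-0.4, 0.121, 0], 0.01]
    - [[0, 0, 0], [-0.43, 0.13, 0], 0.01]

```text
t: 15.25
tool_pos: [0.5939, 0.1672, 0.141]
tool_rot: [1.859, -2.527, -0.001]
contact_force: [0.7, 0.1, -0.4]
opening: 0.019
```

Call:
jog_arm:
  deltas:
    - [[0, 0, 0], [-0.03, 0.009, 0], 0.01]
    - [[0, 0, 0], [-0.06, 0.018, 0], 0.01]
    - [[0, 0, 0], [-0.085, 0.026, 0], 0.01]
    - [[0, 0, 0], [-0.102, 0.031, 0], 0.01]
    - [[0, 0, 0], [-0.111, 0.034, 0], 0.01]
    - [[0, 0, 0], [-0.111, 0.034, 0], 0.01]
    - [[0, 0, 0], [-0.111, 0.034, 0], 0.01]
    - [[0, 0, 0], [-0.111, 0.034, 0], 0.01]

```text
t: 15.92
tool_pos: [0.5963, 0.2796, 0.1426]
tool_rot: [1.857, -2.531, 0.003]
contact_force: [-0.9, -0.6, -0.5]
opening: 0.0186
```

```bash
python3 d.py .5979 .2808 .0655 -1.874
```

```text
t 15.92 turn [ 0.   -0.16 -0.08] shift [-0.0018 -0.0012  0.077 ] pos [0.5963 0.2796 0.1426] open 0.0186 F [-0.9 -0.6 -0.5] q6 2.2 psi -1.875
```

Call:
jog_arm:
  deltas:
    - [[0, 0, 0], [-0.002, -0.001, 0.015], 0.01]
    - [[0, 0, 0], [-0.002, -0.001, 0.03], 0.01]
    - [[0, 0, 0], [-0.002, -0.001, 0.043], 0.01]
    - [[0, 0, 0], [-0.002, -0.001, 0.053], 0.01]
    - [[0, 0, 0], [-0.002, -0.001, 0.062], 0.01]
    - [[0, 0, 0], [-0.002, -0.001, 0.069], 0.01]
    - [[0, 0, 0], [-0.002, -0.001, 0.074], 0.01]
    - [[0, 0, 0], [-0.002, -0.001, 0.076], 0.01]
    - [[0, 0, 0], [-0.002, -0.001, 0.076], 0.01]

```text
t: 16.67
tool_pos: [0.598, 0.2824, 0.067]
tool_rot: [1.859, -2.531, 0.002]
contact_force: [-0.7, 0.2, -0.2]
opening: 0.0187
```

```bash
python3 d.py .5979 .2808 .0625 -1.874; python3 - <<'E'
from h import *
im=get_image('scene');crop(im,320,140,460,290,4,'pics/t14.png')
E
```

```text
t 16.67 turn [-0.04 -0.1  -0.02] shift [ 0.0015 -0.0004  0.0045] pos [0.598  0.2824 0.067 ] open 0.0187 F [-0.7  0.2 -0.2] q6 2.2 psi -1.874
```

View pics/t14.png

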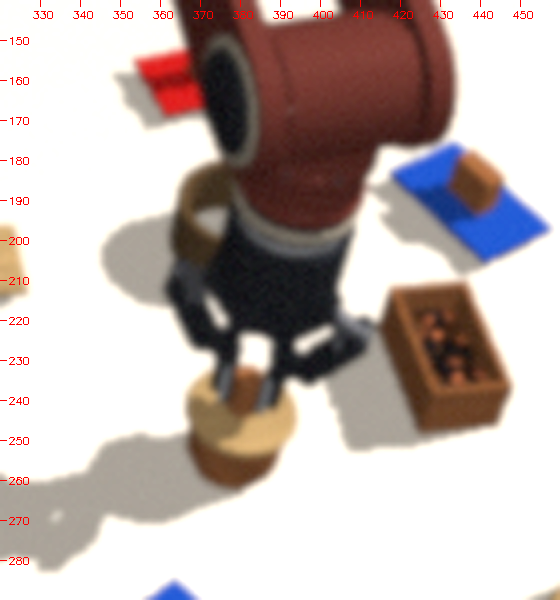

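Call:
jog_arm:
  deltas:
    - [[0, 0, 0], [0.002, 0, 0.002], 0.01]
    - [[0, 0, 0], [0.002, 0, 0.004], 0.01]
    - [[0, 0, 0], [0.002, 0, 0.005], 0.01]
    - [[0, 0, 0], [0.002, 0, 0.005], 0.01]
    - [[0, 0, 0], [0.002, 0, 0.005], 0.045]
    - [[0, 0, 0], [0.002, 0, 0.005], 0.045]
    - [[0, 0, 0], [0.002, 0, 0.005], 0.045]
    - [[0, 0, 0], [0.002, 0, -0.005], 0.045]
    - [[0, 0, 0], [0.002, 0, -0.02], 0.045]
    - [[0, 0, 0], [0.002, 0, -0.045], 0.045]
    - [[0, 0, 0], [0.002, 0, -0.075], 0.045]
    - [[0, 0, 0], [0.002, 0, -0.075], 0.045]

```text
t: 17.72
tool_pos: [0.6018, 0.2821, 0.1523]
tool_rot: [-1.853, 2.522, -0.009]
contact_force: [1.5, 0.0, 0.6]
opening: 0.045
```

```bash
python3 d.py .4494 .0812 .12 -2.943 ; python3 d.py .4494 .0812 .12 0.1985; python3 - <<'E'
from h import *
im=get_image('scene');crop(im,320,140,460,290,4,'pics/t15.png')
E
```

```text
t 17.72 turn [-0.42  0.72 61.23] shift [0.2375 0.0858 0.0296] pos [0.6018 0.2821 0.1523] open 0.045 F [1.5 0.  0.6] q6 2.2 psi -1.874
t 17.72 turn [  -0.83   -0.48 -118.76] shift [0.2375 0.0858 0.0296] pos [0.6018 0.2821 0.1523] open 0.045 F [1.5 0.  0.6] q6 2.2 psi -1.874
```

View pics/t15.png

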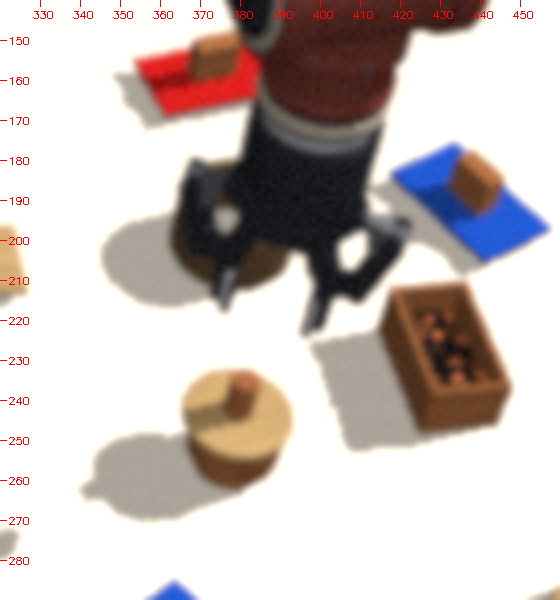

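Call:
jog_arm:
  deltas:
    - [[0, 0, -6], [0.02, 0.008, 0], 0.05]
    - [[0, 0, -13], [0.04, 0.016, 0.01], 0.05]
    - [[0, 0, -20], [0.07, 0.026, 0.01], 0.05]
    - [[0, 0, -27], [0.1, 0.036, 0.02], 0.05]
    - [[0, 0, -34], [0.12, 0.044, 0.02], 0.05]
    - [[0, 0, -41], [0.14, 0.052, 0.025], 0.05]
    - [[0, 0, -48], [0.16, 0.06, 0.025], 0.05]
    - [[0, 0, -55], [0.18, 0.066, 0.025], 0.05]
    - [[0, 0, -62], [0.2, 0.074, 0.025], 0.05]
    - [[0, 0, -69], [0.22, 0.08, 0.025], 0.05]
    - [[0, 0, -76], [0.235, 0.084, 0.025], 0.05]
    - [[0, 0, -83], [0.237, 0.084, 0.025], 0.05]

```text
t: 18.77
tool_pos: [0.4451, 0.078, 0.1177]
tool_rot: [3.07, -0.657, 0.001]
contact_force: [-0.5, 0.4, -0.6]
opening: 0.0502
```

Call:
jog_arm:
  deltas:
    - [[0, 0, -7], [0, 0, 0], 0.05]
    - [[0, 0, -14], [0, 0, 0], 0.05]
    - [[0, 0, -21], [0, 0, 0], 0.05]
    - [[0, 0, -28], [0, 0, 0], 0.05]
    - [[0, 0, -35.5], [0, 0, 0], 0.05]
    - [[0, 0, -35.5], [0, 0, 0], 0.05]
    - [[0, 0, -35.5], [0, 0, 0], 0.05]
    - [[0, 0, -35.5], [0, 0, 0], 0.05]

```text
t: 19.43
tool_pos: [0.4465, 0.0795, 0.1179]
tool_rot: [3.126, 0.3, 0.001]
contact_force: [-0.3, -0.1, -1.2]
opening: 0.0504
```

```bash
python3 d.py .4494 .0812 .022 0.1985
```

```text
t 19.43 turn [ 0.1  -0.02 -0.42] shift [ 0.0032 -0.0012  0.0959] pos [0.4465 0.0795 0.1179] open 0.0504 F [-0.3 -0.1 -1.2] q6 -0.18 psi 0.191
```

Call:
jog_arm:
  deltas:
    - [[0, 0, -0.4], [0.003, -0.001, 0.02], 0.05]
    - [[0, 0, -0.4], [0.003, -0.001, 0.04], 0.05]
    - [[0, 0, -0.4], [0.003, -0.001, 0.06], 0.05]
    - [[0, 0, -0.4], [0.003, -0.001, 0.077], 0.05]
    - [[0, 0, -0.4], [0.003, -0.001, 0.088], 0.05]
    - [[0, 0, -0.4], [0.003, -0.001, 0.094], 0.05]
    - [[0, 0, -0.4], [0.003, -0.001, 0.094], 0.05]
    - [[0, 0, -0.4], [0.003, -0.001, 0.094], 0.01]
    - [[0, 0, -0.4], [0.003, -0.001, 0.094], 0.01]
    - [[0, 0, -0.4], [0.003, -0.001, 0.094], 0.01]
    - [[0, 0, -0.4], [0.003, -0.001, 0.094], 0.01]
    - [[0, 0, -0.4], [0.003, -0.001, 0.094], 0.01]

```text
t: 20.43
tool_pos: [0.4505, 0.0809, 0.0251]
tool_rot: [3.124, 0.315, 0.005]
contact_force: [-0.4, 0.1, 4.7]
opening: 0.0172
```

```bash
python3 d.py .4494 .0812 .022 .1985
```

```text
t 20.43 turn [ 0.13 -0.15  0.13] shift [-0.001  -0.0005  0.0031] pos [0.4505 0.0809 0.0251] open 0.0172 F [-0.4  0.1  4.7] q6 -0.18 psi 0.201
```

Call:
jog_arm:
  deltas:
    - [[0, 0, 0], [0, 0, -0.005], 0.01]
    - [[0, 0, 0], [0, 0, -0.015], 0.01]
    - [[0, 0, 0], [0, 0, -0.03], 0.01]
    - [[0, 0, 0], [0, 0, -0.05], 0.01]
    - [[0, 0, 0], [0, 0, -0.075], 0.01]
    - [[0, 0, 0], [0, 0, -0.1], 0.01]
    - [[0, 0, 0], [0, 0, -0.115], 0.01]
    - [[0, 0, 0], [0, 0, -0.12], 0.01]
    - [[0, 0, 0], [0, 0, -0.12], 0.01]

```text
t: 21.18
tool_pos: [0.4502, 0.0812, 0.1458]
tool_rot: [3.124, 0.315, 0.006]
contact_force: [0.8, 1.1, -1.2]
opening: 0.0171
```

```bash
python3 d.py .5071 .4263 .142 1.792; python3 - <<'E'
from h import *
im=get_image('scene');crop(im,240,100,380,240,4,'pics/t16.png')
E
```

```text
t 21.18 turn [ 2.800e-01 -6.000e-02 -9.117e+01] shift [ 0.1246 -0.3269  0.0035] pos [0.4502 0.0812 0.1458] open 0.0171 F [ 0.8  1.1 -1.2] q6 -0.18 psi 0.201
```

View pics/t16.png

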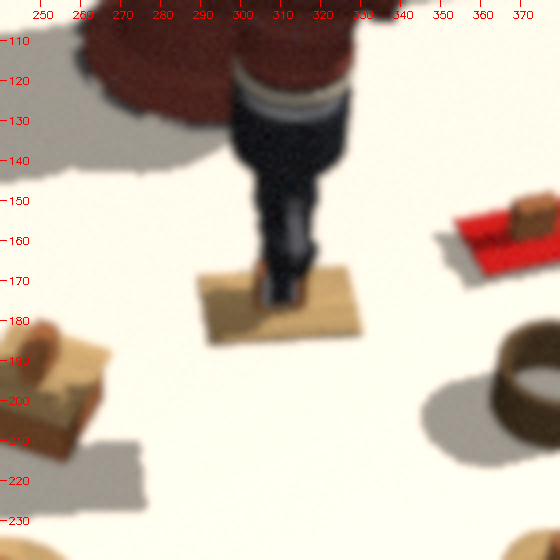

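Call:
jog_arm:
  deltas:
    - [[0, 0, -5], [0.007, -0.018, 0], 0.01]
    - [[0, 0, -12], [0.018, -0.048, 0], 0.01]
    - [[0, 0, -19], [0.03, -0.08, 0], 0.01]
    - [[0, 0, -26], [0.042, -0.112, 0], 0.01]
    - [[0, 0, -33], [0.054, -0.144, 0], 0.01]
    - [[0, 0, -40], [0.066, -0.174, 0], 0.01]
    - [[0, 0, -47], [0.077, -0.204, 0], 0.01]
    - [[0, 0, -54], [0.088, -0.232, 0], 0.01]
    - [[0, 0, -61], [0.098, -0.258, 0], 0.01]
    - [[0, 0, -68], [0.107, -0.28, 0], 0.01]
    - [[0, 0, -75], [0.115, -0.302, 0], 0.01]
    - [[0, 0, -81], [0.12, -0.317, 0], 0.01]

```text
t: 22.23
tool_pos: [0.5024, 0.4169, 0.1402]
tool_rot: [2.164, 2.277, -0.007]
contact_force: [0.4, -0.2, -0.5]
opening: 0.0171
```

```bash
python3 d.py .5071 .4263 .142 1.792
```

```text
t 22.23 turn [-0.2   0.18 -9.78] shift [ 0.0091  0.0052 -0.0018] pos [0.5024 0.4169 0.1402] open 0.0171 F [ 0.4 -0.2 -0.5] q6 -1.04 psi 1.621
```

Call:
jog_arm:
  deltas:
    - [[0, 0, -5], [0.005, 0.003, 0], 0.01]
    - [[0, 0, -10], [0.009, 0.005, 0], 0.01]
    - [[0, 0, -10], [0.009, 0.005, 0], 0.01]
    - [[0, 0, -10], [0.009, 0.005, 0], 0.01]
    - [[0, 0, -10], [0.009, 0.005, 0], 0.01]
    - [[0, 0, -10], [0.009, 0.005, 0], 0.01]

```text
t: 22.73
tool_pos: [0.5078, 0.4242, 0.1424]
tool_rot: [1.968, 2.448, -0.004]
contact_force: [0.1, 0.8, -0.2]
opening: 0.0172
```

```bash
python3 d.py .5071 .4263 .0655 1.792; python3 - <<'E'
from h import *
im=get_image('scene');crop(im,340,110,480,260,4,'pics/t17.png')
E
```

```text
t 22.73 turn [-0.06  0.13 -0.27] shift [ 0.0023 -0.0002  0.0769] pos [0.5078 0.4242 0.1424] open 0.0172 F [ 0.1  0.8 -0.2] q6 -1.2 psi 1.787
```

View pics/t17.png

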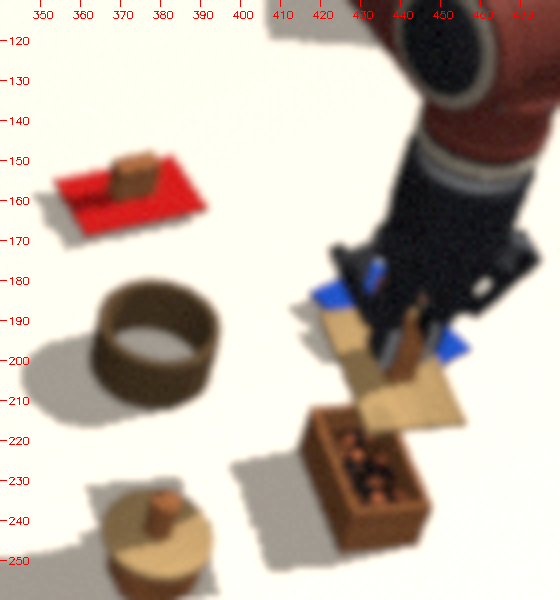

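Call:
jog_arm:
  deltas:
    - [[0, 0, 0], [0.001, 0, 0.015], 0.01]
    - [[0, 0, 0], [0.001, 0, 0.03], 0.01]
    - [[0, 0, 0], [0.001, 0, 0.043], 0.01]
    - [[0, 0, 0], [0.001, 0, 0.053], 0.01]
    - [[0, 0, 0], [0.001, 0, 0.062], 0.01]
    - [[0, 0, 0], [0.001, 0, 0.069], 0.01]
    - [[0, 0, 0], [0.001, 0, 0.074], 0.01]
    - [[0, 0, 0], [0.001, 0, 0.076], 0.01]
    - [[0, 0, 0], [0.001, 0, 0.076], 0.01]

```text
t: 23.53
tool_pos: [0.5079, 0.4257, 0.0667]
tool_rot: [1.965, 2.449, -0.002]
contact_force: [-0.3, -0.4, -0.8]
opening: 0.0171
```

```bash
python3 d.py .5071 .4263 .062 1.792; python3 - <<'E'
from h import *
im=get_image('scene');crop(im,340,110,480,260,4,'pics/t18.png')
E
```

```text
t 23.53 turn [-0.02  0.11 -0.17] shift [ 0.0008 -0.0007  0.0047] pos [0.5079 0.4257 0.0667] open 0.0171 F [-0.3 -0.4 -0.8] q6 -1.2 psi 1.789
```

View pics/t18.png

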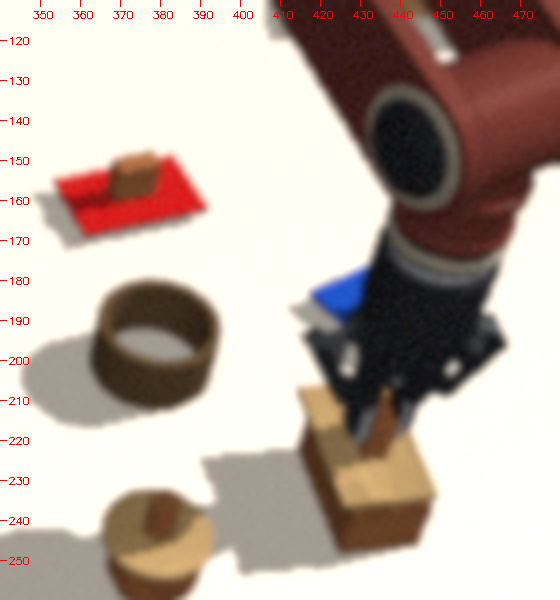

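Call:
jog_arm:
  deltas:
    - [[0, 0, 0], [0.001, -0.001, 0.002], 0.01]
    - [[0, 0, 0], [0.001, -0.001, 0.004], 0.01]
    - [[0, 0, 0], [0.001, -0.001, 0.0045], 0.01]
    - [[0, 0, 0], [0.001, -0.001, 0.0045], 0.01]

```text
t: 23.92
tool_pos: [0.5068, 0.4265, 0.0627]
tool_rot: [1.965, 2.449, -0.002]
contact_force: [0.3, -0.4, 0.0]
opening: 0.0173
```

```bash
python3 d.py .5071 .4263 .062 1.792; python3 - <<'E'
from m import *
import pickle
im=get_image('scene')
P=pickle.load(open('P.pkl','rb'))
c=cv2.resize(im,None,fx=6,fy=6,interpolation=cv2.INTER_CUBIC);c=np.clip(c*1.5,0,255).astype(np.uint8)[:,:,::-1].copy()
x,y,w=P['ob']
for p in (rect(x,y,w,.106,.066,.051),rect(x,y,w,.096,.056,0)):
    cv2.polylines(c,[np.round((proj('scene',p)+.5)*6).astype(int)],False,(0,255,0),1)
cv2.imwrite('pics/t19.png',c[1100:1600,2350:2900])
E
```

```text
t 23.92 turn [ 0.01  0.1  -0.16] shift [-0.0003  0.0003  0.0007] pos [0.5068 0.4265 0.0627] open 0.0173 F [ 0.3 -0.4  0. ] q6 -1.2 psi 1.789
```

View pics/t19.png

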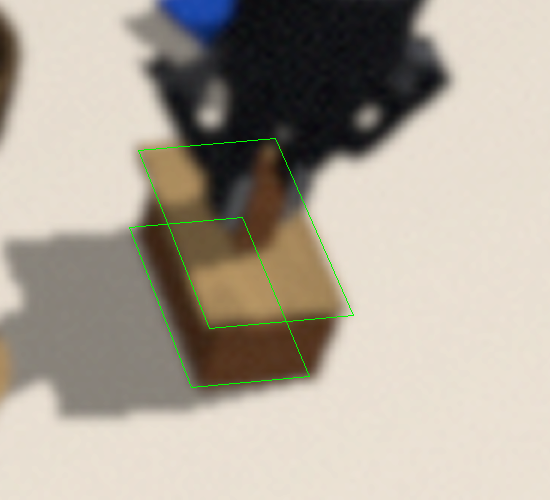

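Call:
jog_arm:
  deltas:
    - [[0, 0, 0], [0, 0, -0.003], 0.01]
    - [[0, 0, 0], [0.002, 0.002, -0.003], 0.01]
    - [[0, 0, 0], [0.002, 0.002, -0.001], 0.01]
    - [[0, 0, 0], [0.002, 0.002, 0.0005], 0.01]
    - [[0, 0, 0], [0.002, 0.002, 0.001], 0.01]
    - [[0, 0, 0], [0.002, 0.002, 0.001], 0.01]

```text
t: 24.47
tool_pos: [0.5086, 0.4291, 0.0621]
tool_rot: [1.965, 2.449, -0.0]
contact_force: [-0.2, -0.3, 2.2]
opening: 0.0173
```

```bash
python3 d.py .5071 .4263 .062 1.792; cat > ov.py <<'E'
from m import *
import pickle,sys
im=get_image('scene')
P=pickle.load(open('P.pkl','rb'))
c=cv2.resize(im,None,fx=6,fy=6,interpolation=cv2.INTER_CUBIC);c=np.clip(c*1.5,0,255).astype(np.uint8)[:,:,::-1].copy()
def box(k,f):
    L=f;v=P[k];x,y=v[:2]
    for p in L(x,y,*v[2:]): cv2.polylines(c,[np.round((proj('scene',p)+.5)*6).astype(int)],False,(0,255,0),1)
box('ob',lambda x,y,w:(rect(x,y,w,.106,.066,.051),rect(x,y,w,.036,.018,.085)))
box('qb',lambda x,y,w:(rect(x,y,w,.08,.08,.051),rect(x,y,w,.036,.018,.085)))
box('sb',lambda x,y,w=0:(circ(x,y,.037,.051),circ(x,y,.01,.085)))
box('lb',lambda x,y,w=0:(circ(x,y,.053,.051),circ(x,y,.01,.085)))
cv2.imwrite(sys.argv[1]+'a.png',c[1100:1600,2150:2900]);cv2.imwrite(sys.argv[1]+'b.png',c[1050:1650,1250:1800])
E
python3 ov.py pics/v1
```

```text
t 24.47 turn [ 0.05  0.08 -0.17] shift [-0.0024 -0.0021  0.0001] pos [0.5086 0.4291 0.0621] open 0.0173 F [-0.2 -0.3  2.2] q6 -1.2 psi 1.789
```

View pics/v1a.png

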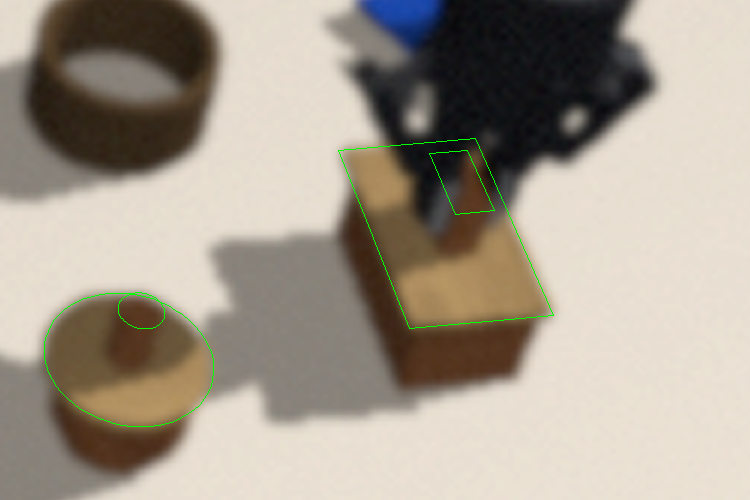

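View pics/v1b.png

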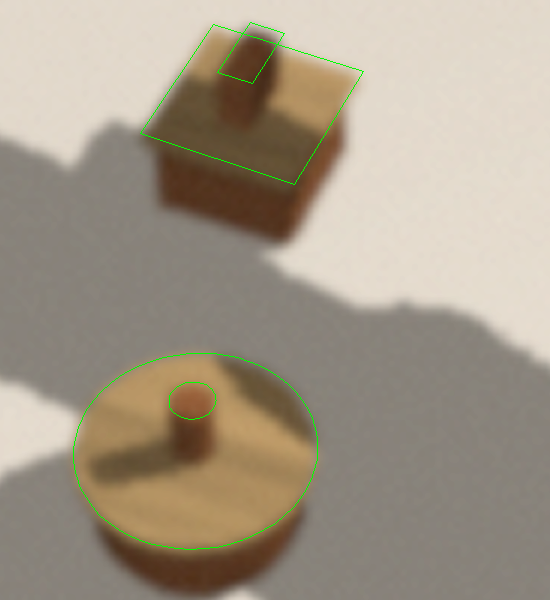

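Call:
jog_arm:
  deltas:
    - [[0, 0, 0], [0, 0, 0], 0.045]
    - [[0, 0, 0], [0, 0, 0], 0.045]
    - [[0, 0, 0], [0, 0, 0], 0.045]
    - [[0, 0, 0], [0, 0, 0], 0.045]
    - [[0, 0, 0], [0, 0, -0.008], 0.045]
    - [[0, 0, 0], [0, 0, -0.025], 0.045]
    - [[0, 0, 0], [0, 0, -0.06], 0.045]
    - [[0, 0, 0], [0, 0, -0.1], 0.045]
    - [[0, 0, 0], [0, -0.04, -0.14], 0.045]
    - [[0, 0, 0], [0, -0.08, -0.16], 0.045]
    - [[0, 0, 0], [0, -0.1, -0.16], 0.045]
    - [[0, 0, 0], [0, -0.1, -0.16], 0.045]

```text
t: 25.52
tool_pos: [0.4074, 0.4078, 0.226]
tool_rot: [1.963, 2.451, 0.005]
contact_force: [0.7, 1.3, -0.7]
opening: 0.0453
```

```bash
python3 ov.py pics/v2; python3 - <<'E'
from h import *
im=get_image('top');crop(im,60,100,380,280,2,'pics/v2t.png')
E
```

```text
(no output)
```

View pics/v2a.png

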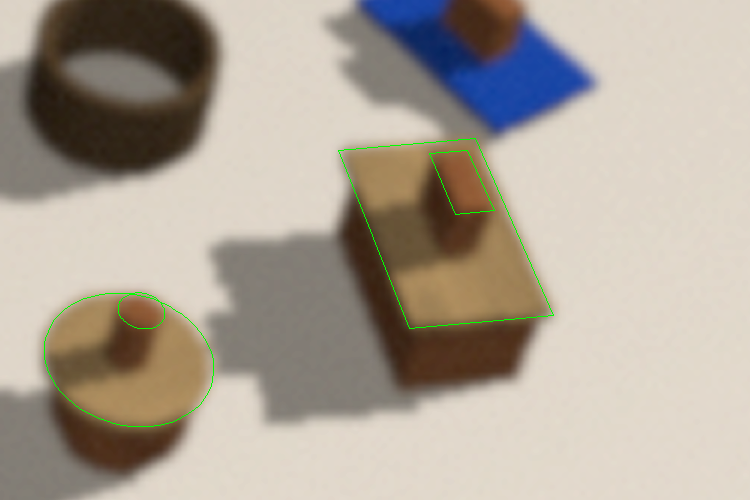

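View pics/v2t.png

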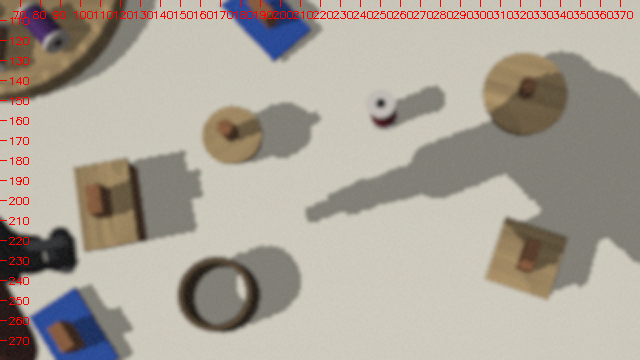

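```bash
python3 -c "
from station import job
print(job.finish_job())"
```

```text
the job is handed in; nothing more can be done
None
```

All four lids are on their own containers: square, large round, small round and then the pale oblong. I set each one down on the rim before opening the fingers, and handed the job in at about 26 s of the 118 s allowed.

- **Lid positions:** With the gripper clear, the outlines I expected for closed lids match all four in the scene camera to about 1 px (2–3 mm). The lids look flat, and the two box lids sit square with their boxes.
- **Oblong lid correction:** Just before release, the overlay showed the oblong lid about 3 mm off, although the measured tool position agreed with the box centre. I lifted it slightly, shifted it 2 mm in each direction and set it down again, after which it matched. The tool readings themselves wander by 1–3 mm.
- **Everything else:** The spool, tape roll, containers and the blue and red look-alikes look unmoved. Contact forces at the end of each move were 5 N or less.

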